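# Clamp the last board in the leaning press to the click

### The arm

A 7-joint arm with a two-finger parallel gripper is mounted at the origin on the work surface. World frame = base frame: x ahead of the robot, y to its left, z up, the work surface at z = 0. Lengths are in m, angles in rad, forces in N, time in s.
With the tool pointing down it reaches from about 0.425 to 0.875 m from the base axis. Payload 8.4 kg.
Tool frame: the origin (TCP) lies at the centre of the arm's flange, where the gripper is bolted on; the fingertips stand 182 mm ahead of it and the grasp point (between the pads) lies 164 mm ahead of it; z points along the fingers, y is the line along which they close (so a half turn about z gives the same grasp; the last joint's range is limited). The gripper opens to 87 mm and grips with 3 to 60 N. Pads are 19 mm wide; open, the fingers measure 117 mm over their backs; the gripper's body (75 mm by 190 mm) begins 51 mm behind the grasp point.
Start: joints at [-1.378, 0.333, 0.04, 1.465, -0.013, 1.343, -0.059], TCP at [0.187, 0.623, 0.405] pointing down, gripper open.
Joint ranges: [-2.58, 2.58], [-0.38, 2.09], [-1.3, 1.39], [0.25, 2.4], [-1.5, 4.64], [0.08, 2.09], [-2.65, 2.65]. Speed limits (rad/s): [2.22, 2.22, 2.79, 2.79, 3.14, 3.14, 3.14].

### API

Orientations are given as [roll, pitch, yaw] about the fixed x, y, z axes, in that order (R = Rz(yaw) Ry(pitch) Rx(roll)).
In Python, from workcell import manip, snapshot, camera_model gives the robot as it stands.
- The arm moves only by the tool carry_out, never from a script. Its argument "motion" is a list of rows, each an object of numbers: "rx", "ry", "rz": the turn, a rotation vector about the world's x, y, z in rad; "x", "y", "z": the shift along the world's x, y, z in cm; "hand": the finger opening in cm, from 0 to 8.7. In form: [{"rx": .., "ry": .., "rz": .., "x": .., "y": .., "z": .., "hand": ..}, ...]. A call has 1 to 20 rows; each row shifts and turns the commanded pose from where the row before left it; what a row does not reach is not made up. A row lasts 1/8 s, in which the tool goes at most 62.5 mm and 10.7 degrees, less where a joint would pass 70% of its speed; a pose out of reach is approached as far as the arm can. A call is refused whole if a number of a shift passes 6.25 or a number of a turn 0.188, either way. A call with a gripper value outside its range is refused whole. The fingers move at their own pace and stop on an object; "force" is the grip in N (left out, the last holds). Time passes only in rows, so rows that do not move let the fingers close. It gives the time, the measured TCP pose, the force, the opening and the grip force at its end, in the units of the state.
- manip.state(): the state, without advancing time (a new reading comes with each control period).
- snapshot(name): name is "side" or "top" or "wrist"; returns the picture (420x560x3 uint8, red, green, blue); there is no depth.
- camera_model(name): a dict with "intrinsics" (3x3 intrinsics, pixels), "origin" and "attitude" of the camera in the world; the wrist camera has in their place "hand_eye" (4x4, takes a point from camera to tool coordinates, whose origin is the TCP and whose axes are the flange's). Camera axes: x right, y up, looking along -z (the intrinsics and any distortion apply to the point x, -y, -z); pixel columns grow to the right and rows downward; lengths in m; the calibration is good to about 2 mm. A picture is of the moment at which its call begins: read the wrist's pose just before it. camera_model takes no time and is no camera call.
- manip.close_job(): hands the job in; it is judged then, once.
The state is a dict: "time_s": time; "joint_pos": joint angles; "qvel": joint speeds; "tau": joint torques, N m; "position": TCP position; "eef_rot": TCP orientation; "contact_force": force on the tool from outside, world axes, zero at the start; "torque": the same for the moment, N m; "grip_width": finger opening in m; "grasp_force": force on a finger pad.
Only numpy, scipy, OpenCV 4.12 (cv2) and the standard library are available. Lean on these libraries where they do the work, as an engineer would, in place of code of your own. Each camera call takes 0.05 s, during which the arm holds its last target. There are 200 camera calls.

### The job

One board is still missing from the dry stack in the small leaning press: take the thick board that stands on edge in the rack and lay it flat on the two boards in the press, snug against the backstop and with its ends flush with theirs. Then screw the clamp down on it with the black knob, clockwise, until the knob's torque limiter slips and clicks, and stop there: one click is enough, and never more than two. Leave everything else where it is.

Things in the scene. Friction and masses are not known exactly. Their poses are not given: they have to be found in the camera images.
- board: The thick board to be pressed: planed brown wood, 190 x 60 x 25 mm, 0.15 to 0.25 kg, standing on its long edge in one slot of the rack. Origin at its centre; own x along its length (190), y through its thickness (25), z across its width (60), z up at the start. The ends and faces are all alike. It stands by itself on edge and tips over flat when its top is pushed sideways.
- rack: Fixed plywood rack, base 120 x 170 x 12 mm, origin under its centre, z up. Two boards stand on edge on the base, lengthwise along x, at y = +41 and -41 mm, each between four pegs that rise 26 mm above the base. Board tops are 72 mm above the bench. The bench between rack and press (around x 0.52, y -0.10) is always clear: room for a board laid flat lengthwise along the robot's x.
- thin: The other board in the rack, 190 x 60 x 16 mm, not needed; origin at its centre. Leave it standing.
- bed: White bed of the press, 200 mm long (y), 150 wide (x -76 to 74), sloping 15 deg down towards its -x (robot's side). Origin on its face at the foot of the backstop, mid-length, 57 mm over the bench; z square to the bed. Backstop: plane x = 0, 90 mm long (y +-45), 68 high. Column behind it (40 wide), arm 32 wide above, z 105 to 135, reaching x = 56. Open at +x and both ends.
- lower1: Bottom board of the stack, same size as the thick board, lying flat and loose on the bed against the backstop. Origin at its centre: bed x 30, y 0, z 12.5 mm; x along the bed's length, y square to the bed.
- lower2: Second board of the stack, flat and loose on the first, ends flush with it. Origin at its centre: bed x 30, y 0, z 37.5 mm, its top at 50. The thick board belongs on top of it, its centre at bed x 30, y 0, z 62.5 mm.
- pad: Round steel pressure pad under the arm, 32 mm across, does not turn. Origin at the centre of its lower face, at bed x 30, y 0; at the start 80 to 84 mm above the bed, so 4.5 to 9 mm above the top of a third board (75 mm), which therefore has to be slid in under it. It comes down with the screw.
- knob_grip (a point): Mid-height of the black fluted round knob on top of the screw, on the screw's axis (parallel to the bed's z, through bed x 30, y 0). Knob 43 mm across, 34 mm tall; this point is 19 mm above its lower face and 96 mm above the pad's lower face; it sinks with the pad. The top of the nut below is 142 mm above the bed.
- screw (a joint): Turn of the screw (rad), growing clockwise seen from above the knob, 0.9 to 2.5 at the start. The pad comes down 2.55 mm per rad (16 mm a turn) and meets a third board at about 4.3. Running torque 0.11 N m; it stays where it is left. Lightly sprung: about 0.1 to 0.6 rad from touching to full torque.
- knob (a joint): Slip (rad) of the knob on the screw in its torque limiter, growing clockwise; 0 at the start, the knob otherwise drives the screw. From about 0.2 N m it slips up a saw tooth, torque climbing unevenly to about 0.3; some 0.33 rad on it drops to the next tooth: one click, the torque collapses. Rests at 0.52 after one click, 1.05 after two. Turned back, it drives without slip.
- hammer: Hammer, 260 mm long, lying on the bench, origin under the middle of its length. A bystander.
- waxtin: Low tin of wax with a lid, 72 mm across, 55 mm tall, origin under its centre. A bystander.
- brush: Flat brush, 200 mm long, lying on the bench, origin under the middle of its length. A bystander.
Things that resemble listed ones, but are neither listed nor needed, are in the scene too. Leave any green, orange or yellow look-alike of the board alone.

How it is judged:
By the outcome, as a careful person would: the job done as asked, in the order asked, and still so for the second after the job is handed in, with the robot touching nothing.
It also fails if it takes over 72 s, if anything falls off the work surface, if the arm or the gripper's body presses on something with over 40 N, if the wrist force passes 120 N, or if a joint passes its speed limit or range.

## Working session

There is one attempt and no reset: what is moved stays moved. The work goes in short steps, Python scripts to look and compute and a tool call to move; the robot and the scene stay as the last step left them, time stands still between calls to the robot, and variables do not carry over. Pictures are saved under pics/ and viewed, at most 10 in all, crops included, and the job is handed in when it is done.

Besides the shell and the picture viewer there is one more tool, called after "Call:" in YAML: its name, and indented under it one key for each argument. carry_out: Moves the arm, as the interface text tells. Its arguments: {"type":"object","properties":{"motion":{"type":"array","items":{"type":"object","properties":{"rx":{"type":"number"},"ry":{"type":"number"},"rz":{"type":"number"},"x":{"type":"number"},"y":{"type":"number"},"z":{"type":"number"},"hand":{"type":"number"}}}},"force":{"type":"number"}},"required":["motion"]}

```bash
mkdir -p pics; ls; python3 - <<'E'
from workcell import manip,snapshot,camera_model
import cv2
for n in("side","top"):
    im=snapshot(n); cv2.imwrite(f"pics/{n}0.png",im[:,:,::-1]); print(n,camera_model(n))
print(camera_model("wrist")); print(manip.state())
E
```

```text
pics
side {'intrinsics': array([[445.00380957,   0.        , 275.36157989],
       [  0.        , 445.00380957, 214.20166252],
       [  0.        ,   0.        ,   1.        ]]), 'origin': array([ 0.32722778, -1.03660044,  0.94587319]), 'attitude': array([ 8.90168103e-01, -4.57500126e-04, -1.92626993e-01])}
top {'intrinsics': array([[391.76071231,   0.        , 275.97304124],
       [  0.        , 391.76071231, 214.85462633],
       [  0.        ,   0.        ,   1.        ]]), 'origin': array([ 0.29511622, -0.11486494,  1.34129492]), 'attitude': array([ 0.19837764, -0.01399441, -1.54842184])}
{'intrinsics': array([[353.84018116,   0.        , 278.20778907],
       [  0.        , 353.84018116, 209.69993336],
       [  0.        ,   0.        ,   1.        ]]), 'hand_eye': array([[-5.36075146e-04,  9.53502697e-01,  3.01384005e-01,
         8.43700516e-02],
       [ 9.99999569e-01,  7.39431550e-04, -5.60663672e-04,
         2.35979965e-04],
       [-7.57447166e-04,  3.01383575e-01, -9.53502683e-01,
         1.95526126e-02],
       [ 0.00000000e+00,  0.00000000e+00,  0.00000000e+00,
         1.00000000e+00]])}
{'time_s': 0.1, 'joint_pos': array([-1.37822379,  0.33384237,  0.0398655 ,  1.46618988, -0.01339833,
        1.34329007, -0.05853288]), 'qvel': array([ 7.57265528e-04, -1.71943461e-03,  1.31671509e-03, -3.07265228e-03,
       -8.47531901e-05, -3.59085513e-05,  9.15068806e-04]), 'tau': array([ 3.83830047e-03, -6.57815051e+01,  1.33993406e+00, -4.04703748e+01,
       -5.96357393e-02,  4.10773361e-02,  7.36100742e-05]), 'position': array([0.18693079, 0.62237404, 0.40394308]), 'eef_rot': array([-3.14013202e+00,  9.68611147e-05,  2.84977936e+00]), 'contact_force': array([ 0.0140982 , -0.10484976,  0.28706719]), 'torque': array([-0.05387951,  0.01081153, -0.02229721]), 'grasp_force': 0.0, 'grip_width': 0.08718105610182289}
```

View pics/side0.png

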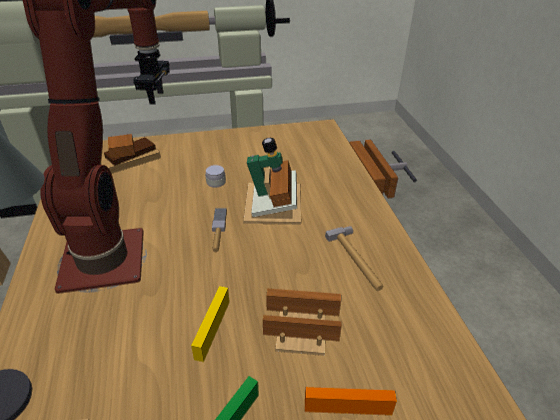

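View pics/top0.png

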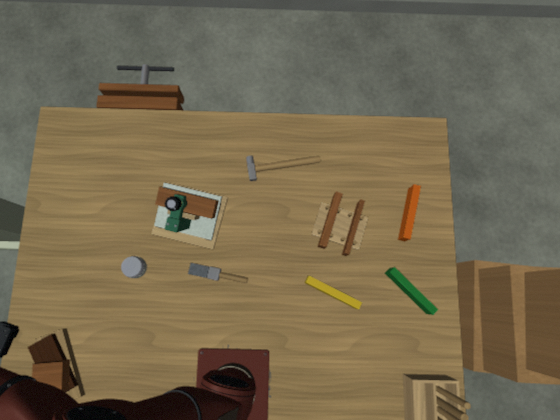

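```bash
cat > h.py <<'E'
import numpy as np, cv2
from scipy.spatial.transform import Rotation as R
from workcell import manip,snapshot,camera_model
def rpy(a): return R.from_euler('xyz',a).as_matrix()
def cam(n,st=None):
    m=camera_model(n); K=m['intrinsics']
    if n=='wrist':
        H=m['hand_eye']; Rt=rpy(st['eef_rot']); return K,Rt@H[:3,:3],Rt@H[:3,3]+st['position']
    return K,rpy(m['attitude']),m['origin']
def proj(c,P):
    K,Rc,o=c; q=(np.atleast_2d(P)-o)@Rc; q=q*[1,-1,-1]; u=q@K.T; return u[:,:2]/u[:,2:]
def ray(c,px,z):
    K,Rc,o=c; px=np.atleast_2d(px); d=np.c_[px,np.ones(len(px))]@np.linalg.inv(K).T; d=(d*[1,-1,-1])@Rc.T
    return o+d*((z-o[2])/d[:,2])[:,None]
def grab(n,f):
    st=manip.state(); im=snapshot(n); cv2.imwrite('pics/'+f,im[:,:,::-1]); return st,im
E
python3 - <<'E'
from h import *
c=cam('top');s=cam('side')
print('rack tops',ray(c,[[338,194],[325,247],[361,202],[348,254]],.072).round(3).tolist())
print('press',ray(c,[[158,190],[217,208]],.13).round(3).tolist(),ray(c,[[173,203]],.22).round(3).tolist(),'side knob',ray(s,[[269,144]],.22).round(3))
for p,z in(([165,184],.09),([228,206],.0),([153,232],0),([214,248],0)): print(ray(c,[p],z).round(3))
E
```

```text
rack tops [[0.627, -0.333, 0.072], [0.448, -0.289, 0.072], [0.602, -0.41, 0.072], [0.427, -0.364, 0.072]]
press [[0.61, 0.251, 0.13], [0.556, 0.06, 0.13]] [[0.549, 0.177, 0.22]] side knob [[0.548 0.2   0.22 ]]
[[0.642 0.241 0.09 ]]
[[0.593 0.041 0.   ]]
[[0.494 0.295 0.   ]]
[[0.444 0.082 0.   ]]
```

Call:
carry_out:
  motion:
    - {"z":4,"rz":-0.155}
    - {"z":3,"x":3,"y":-3,"rz":-0.155}
    - {"z":3,"x":3.7,"y":-4.7,"rz":-0.155}
    - {"x":3.7,"y":-4.7,"rz":-0.155}
    - {"x":3.7,"y":-4.7,"rz":-0.155}
    - {"x":3.7,"y":-4.7,"rz":-0.155}
    - {"x":3.7,"y":-4.7,"rz":-0.155}
    - {"x":3.7,"y":-4.7,"rz":-0.155}
    - {"x":3.7,"y":-4.7,"rz":-0.155}
    - {"x":3.7,"y":-4.7,"rz":-0.155}
    - {"x":3.4,"y":-4.4}
    - {}
    - {}

```text
$.motion[0]: bad value
```

```bash
python3 - <<'E'
from h import *
st,im=grab('wrist','w1.png'); np.save('st1.npy',st,allow_pickle=True); print(st['position'],st['eef_rot'],st['joint_pos'])
E
```

```text
[0.18693079 0.62237404 0.40394308] [-3.14013202e+00  9.68611147e-05  2.84977936e+00] [-1.37822379  0.33384237  0.0398655   1.46618988 -0.01339833  1.34329007
 -0.05853288]
```

View pics/w1.png

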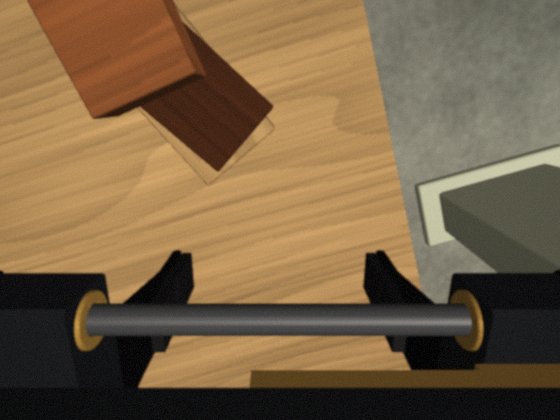

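Call:
carry_out:
  motion:
    - {"rx":0,"ry":0,"rz":-0.155,"x":0,"y":0,"z":4,"hand":8.7}
    - {"rx":0,"ry":0,"rz":-0.155,"x":3,"y":-4,"z":3,"hand":8.7}
    - {"rx":0,"ry":0,"rz":-0.155,"x":3.5,"y":-5,"z":3,"hand":8.7}
    - {"rx":0,"ry":0,"rz":-0.155,"x":3.5,"y":-5,"z":0,"hand":8.7}
    - {"rx":0,"ry":0,"rz":-0.155,"x":3.5,"y":-5,"z":0,"hand":8.7}
    - {"rx":0,"ry":0,"rz":-0.155,"x":3.5,"y":-5,"z":0,"hand":8.7}
    - {"rx":0,"ry":0,"rz":-0.155,"x":3.5,"y":-5,"z":0,"hand":8.7}
    - {"rx":0,"ry":0,"rz":-0.155,"x":3.5,"y":-5,"z":0,"hand":8.7}
    - {"rx":0,"ry":0,"rz":-0.155,"x":3.5,"y":-5,"z":0,"hand":8.7}
    - {"rx":0,"ry":0,"rz":-0.155,"x":3.5,"y":-5,"z":0,"hand":8.7}
    - {"rx":0,"ry":0,"rz":0,"x":3.5,"y":-5,"z":0,"hand":8.7}
    - {"rx":0,"ry":0,"rz":0,"x":0.2,"y":-2,"z":0,"hand":8.7}
    - {"rx":0,"ry":0,"rz":0,"x":0,"y":0,"z":0,"hand":8.7}
    - {"rx":0,"ry":0,"rz":0,"x":0,"y":0,"z":0,"hand":8.7}

```text
time_s: 1.9
position: [0.5306, 0.1184, 0.5022]
eef_rot: [-3.141, -0.001, 1.302]
contact_force: [0.4, -0.1, -0.7]
grip_width: 0.0871
grasp_force: 0.0
```

```bash
python3 - <<'E'
from h import *
st,im=grab('wrist','w2.png'); np.save('st2.npy',st,allow_pickle=True); print(st['position'],st['eef_rot'],st['joint_pos'])
E
```

```text
[0.53059003 0.11836137 0.50219111] [-3.14090259e+00 -6.07897134e-04  1.30226454e+00] [-0.86154479  0.07414384  0.60303086  1.59317237 -0.04304543  1.48768441
 -0.524742  ]
```

View pics/w2.png

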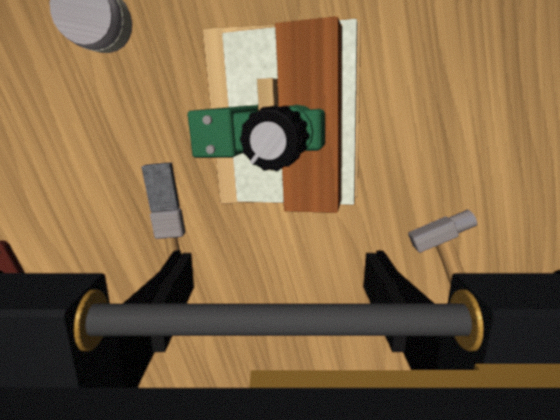

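```bash
cat >> h.py <<'E'
def sub(im,pts,w=3):
    g=cv2.cvtColor(im,cv2.COLOR_RGB2GRAY); p=np.array(pts,np.float32).reshape(-1,1,2).copy()
    return cv2.cornerSubPix(g,p,(w,w),(-1,-1),(cv2.TERM_CRITERIA_EPS+cv2.TERM_CRITERIA_MAX_ITER,50,.01)).reshape(-1,2)
def bedT(p): return R.from_euler('z',p[2]).as_matrix()@R.from_euler('y',-np.deg2rad(15)).as_matrix(), np.array([p[0],p[1],.057])
def b2w(p,P):
    M,t=bedT(p); return np.atleast_2d(P)@M.T+t
E
python3 - <<'E'
from h import *
from scipy.optimize import least_squares
st=np.load('st2.npy',allow_pickle=True).item(); c=cam('wrist',st); im=cv2.imread('pics/w2.png')[:,:,::-1].copy()
px=[[337,17],[338,212],[285,210],[277,22],[356,19],[354,205],[222,30]]
P=np.array([[60,95,50],[60,-95,50],[0,-95,50],[0,95,50],[74,100,0],[74,-100,0],[-76,100,0]])/1000
q=sub(im,px); print(q.round(1).tolist())
f=lambda p:(proj(c,b2w(p,P))-q).ravel()
r=least_squares(f,[.52,.18,-.27],loss='soft_l1'); print(r.x, f(r.x).reshape(-1,2).round(1).tolist())
print('knob px',proj(c,b2w(r.x,[[.03,0,.190],[.03,0,.195]])))
big=cv2.resize(im[0:230,180:380],None,fx=2.6,fy=2.6,interpolation=cv2.INTER_CUBIC)
for a in proj(c,b2w(r.x,P)): cv2.circle(big,(int((a[0]-179.5)*2.6),int((a[1]+.5)*2.6)),4,(0,255,255),1)
cv2.imwrite('pics/w2z.png',big[:,:,::-1]); np.save('bed.npy',r.x)
E
```

```text
[[337.0, 17.0], [337.3999938964844, 211.5], [283.5, 210.5], [277.0, 22.0], [355.70001220703125, 18.899999618530273], [353.29998779296875, 203.5], [222.0, 30.0]]
[ 0.55836634  0.17207247 -0.22222889] [[0.8, -2.0], [-0.2, 1.2], [-0.4, 0.1], [-2.4, -0.2], [1.0, -0.9], [0.1, 0.7], [0.1, 2.0]]
knob px [[268.40405909 139.08115674]
 [266.17779848 140.00854345]]
```

View pics/w2z.png

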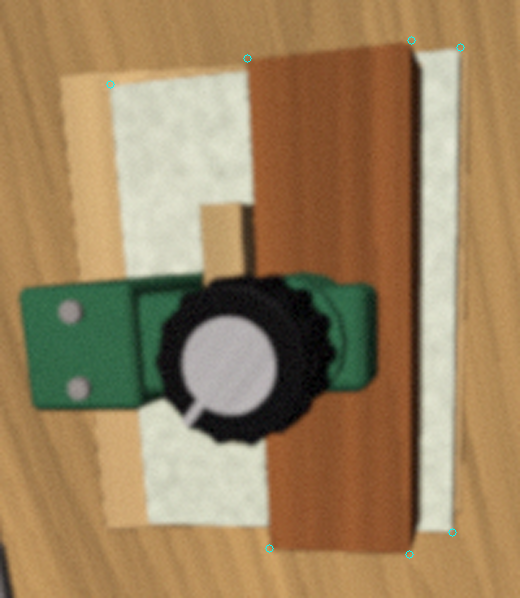

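```bash
python3 - <<'E'
from h import *
from scipy.optimize import least_squares
st=np.load('st2.npy',allow_pickle=True).item(); c=cam('wrist',st)
q=np.array([[337.6,16.6],[337.6,212],[283.4,210.3],[275.5,22.4],[356.4,18.8],[353.6,203.7],[222.2,32.4],[237.2,200.7]])
P=np.array([[60,95,50],[60,-95,50],[0,-95,50],[0,95,50],[74,100,0],[74,-100,0],[-76,100,0],[-76,-100,0]])/1000
def f(p,full=True):
    K,Rc,o=c; Rr=Rc@R.from_rotvec([p[4],p[5],0]).as_matrix(); cc=(K,Rr,o+[0,0,p[3]])
    e=(proj(cc,b2w(p,P))-q).ravel(); return np.r_[e,p[3]/.002,p[4]/.006,p[5]/.006] if full else e
for fr in (0,1):
    g=(lambda p:f(np.r_[p,0,0,0])) if not fr else f
    r=least_squares(g,[.52,.18,-.27]+[0]*3*fr); x=np.r_[r.x,[0,0,0]][:6]
    print(x.round(4), f(x,False).reshape(-1,2).round(1).tolist())
E
```

```text
[ 0.5586  0.1716 -0.2209  0.      0.      0.    ] [[0.4, -1.2], [-0.1, 0.9], [0.1, 0.7], [-0.7, -0.1], [0.4, -0.5], [0.1, 0.6], [0.0, 0.1], [-0.4, 0.2]]
[ 0.5591  0.1711 -0.2204  0.0015 -0.0009 -0.0015] [[0.3, -0.8], [-0.2, 0.4], [0.2, 0.2], [-0.5, 0.2], [0.2, -0.2], [-0.1, 0.2], [0.3, 0.3], [-0.2, -0.1]]
```

Call:
carry_out:
  motion:
    - {"rx":0,"ry":0,"rz":-0.154,"x":-0.6,"y":-4.5,"z":0,"hand":8.7}
    - {"rx":0,"ry":0,"rz":-0.154,"x":-0.6,"y":-4.5,"z":0,"hand":8.7}
    - {"rx":0,"ry":0,"rz":-0.154,"x":-0.6,"y":-4.5,"z":-1,"hand":8.7}
    - {"rx":0,"ry":0,"rz":-0.154,"x":-0.6,"y":-4.5,"z":-1,"hand":8.7}
    - {"rx":0,"ry":0,"rz":-0.154,"x":-0.6,"y":-4.5,"z":-1,"hand":8.7}
    - {"rx":0,"ry":0,"rz":-0.154,"x":-0.6,"y":-4.5,"z":-1,"hand":8.7}
    - {"rx":0,"ry":0,"rz":-0.154,"x":-0.6,"y":-4.5,"z":-1,"hand":8.7}
    - {"rx":0,"ry":0,"rz":-0.154,"x":-0.6,"y":-4.5,"z":-1,"hand":8.7}
    - {"rx":0,"ry":0,"rz":-0.154,"x":-0.6,"y":-4.5,"z":-1,"hand":8.7}
    - {"rx":0,"ry":0,"rz":-0.154,"x":-0.6,"y":-4.5,"z":-1,"hand":8.7}
    - {"rx":0,"ry":0,"rz":0,"x":0,"y":0,"z":0,"hand":5}
    - {"rx":0,"ry":0,"rz":0,"x":0,"y":0,"z":0,"hand":5}

```text
time_s: 3.45
position: [0.4721, -0.332, 0.422]
eef_rot: [-3.141, 0.001, -0.237]
contact_force: [-0.3, 0.1, -0.4]
grip_width: 0.0745
grasp_force: 0.0
```

```bash
python3 - <<'E'
from h import *
st,im=grab('wrist','w3.png'); np.save('st3.npy',st,allow_pickle=True); print(st['position'],st['eef_rot'],st['joint_pos'])
E
```

```text
[ 0.47214771 -0.33199341  0.42204375] [-3.14096962e+00  5.88118755e-04 -2.37171141e-01] [-0.32855327  0.26892821  1.0455737   1.66046168 -0.23809885  1.35081157
 -1.05386817]
```

View pics/w3.png

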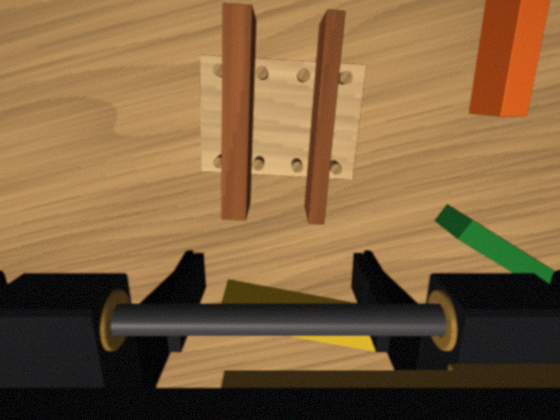

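```bash
python3 - <<'E'
from h import *
st=np.load('st3.npy',allow_pickle=True).item(); c=cam('wrist',st); im=cv2.imread('pics/w3.png')[:,:,::-1].copy()
q=sub(im,[[223,4],[251,5],[247,219],[222,219],[329,10],[344,10],[324,223],[308,222]]); print(q.tolist())
w=ray(c,q,.072); print(w.round(4).tolist())
for k in(0,4):
    w4=w[k:k+4]; d=(w4[0]+w4[1]-w4[2]-w4[3])/2; print('centre',w4.mean(0),'yaw',np.arctan2(d[1],d[0]),'len',np.linalg.norm(d),'thick',np.linalg.norm(w4[0]+w4[3]-w4[1]-w4[2])/2)
g=im.astype(int)
for r in(40,120,200): print(r,[ (x,*g[r,x]) for x in range(217,260,1)])
E
```

```text
[[222.6154327392578, 2.2355542182922363], [251.56393432617188, 4.180783748626709], [245.5198974609375, 220.25714111328125], [221.62294006347656, 219.19113159179688], [327.1011657714844, 8.741786003112793], [345.20660400390625, 10.337077140808105], [323.70172119140625, 223.9059295654297], [309.8227844238281, 223.80006408691406]]
[[0.636, -0.3236, 0.072], [0.629, -0.3465, 0.072], [0.4474, -0.2919, 0.072], [0.454, -0.2692, 0.072], [0.611, -0.4065, 0.072], [0.6063, -0.4209, 0.072], [0.4254, -0.3663, 0.072], [0.4288, -0.3529, 0.072]]
centre [ 0.54159108 -0.30779111  0.072     ] yaw -0.29126233720781036 len 0.18980806633202202 thick 0.0237747868479936
centre [ 0.51785955 -0.38667649  0.072     ] yaw -0.2897804826024747 len 0.18941168372511724 thick 0.014446857636827345
40 [(217, np.int64(186), np.int64(145), np.int64(93)), (218, np.int64(183), np.int64(140), np.int64(89)), (219, np.int64(182), np.int64(141), np.int64(87)), (220, np.int64(181), np.int64(141), np.int64(89)), (221, np.int64(170), np.int64(124), np.int64(78)), (222, np.int64(155), np.int64(103), np.int64(59)), (223, np.int64(1
[... 5472 characters left out ...]
, np.int64(97), np.int64(55), np.int64(28)), (247, np.int64(68), np.int64(37), np.int64(23)), (248, np.int64(59), np.int64(36), np.int64(16)), (249, np.int64(74), np.int64(50), np.int64(27)), (250, np.int64(123), np.int64(89), np.int64(53)), (251, np.int64(167), np.int64(128), np.int64(81)), (252, np.int64(185), np.int64(144), np.int64(89)), (253, np.int64(189), np.int64(147), np.int64(94)), (254, np.int64(190), np.int64(149), np.int64(95)), (255, np.int64(189), np.int64(144), np.int64(90)), (256, np.int64(190), np.int64(147), np.int64(94)), (257, np.int64(190), np.int64(149), np.int64(96)), (258, np.int64(190), np.int64(149), np.int64(94)), (259, np.int64(186), np.int64(148), np.int64(94))]
```

Call:
carry_out:
  motion:
    - {"rx":0,"ry":0,"rz":-0.053,"x":3.5,"y":1.2,"z":-2,"hand":5}
    - {"rx":0,"ry":0,"rz":0,"x":3.45,"y":1.2,"z":-3,"hand":5}
    - {"rx":0,"ry":0,"rz":0,"x":0,"y":0,"z":-4,"hand":5}
    - {"rx":0,"ry":0,"rz":0,"x":0,"y":0,"z":-4,"hand":5}
    - {"rx":0,"ry":0,"rz":0,"x":0,"y":0,"z":-3,"hand":5}
    - {"rx":0,"ry":0,"rz":0,"x":0,"y":0,"z":-2.6,"hand":5}
    - {"rx":0,"ry":0,"rz":0,"x":0,"y":0,"z":-2,"hand":5}
    - {"rx":0,"ry":0,"rz":0,"x":0,"y":0,"z":0,"hand":5}
    - {"rx":0,"ry":0,"rz":0,"x":0,"y":0,"z":0,"hand":2.2}
    - {"rx":0,"ry":0,"rz":0,"x":0,"y":0,"z":0,"hand":2.2}
    - {"rx":0,"ry":0,"rz":0,"x":0,"y":0,"z":0,"hand":2.2}
    - {"rx":0,"ry":0,"rz":0,"x":0,"y":0,"z":0,"hand":2.2}
  force: 25

```text
time_s: 5.0
position: [0.5409, -0.3094, 0.2168]
eef_rot: [-3.141, -0.001, -0.293]
contact_force: [0.5, 1.4, 2.6]
grip_width: 0.0251
grasp_force: 25.0
```

Call:
carry_out:
  motion:
    - {"rx":0,"ry":0,"rz":0,"x":0,"y":0,"z":2,"hand":2.2}
    - {"rx":0,"ry":0,"rz":0,"x":0,"y":0,"z":4,"hand":2.2}
    - {"rx":0,"ry":0,"rz":0,"x":0,"y":0,"z":3,"hand":2.2}
    - {"rx":0,"ry":0,"rz":0.098,"x":-0.7,"y":5,"z":0,"hand":2.2}
    - {"rx":0,"ry":0,"rz":0.098,"x":-0.7,"y":5,"z":0,"hand":2.2}
    - {"rx":0,"ry":0,"rz":0.097,"x":-0.7,"y":5,"z":-1,"hand":2.2}
    - {"rx":0,"ry":0,"rz":0,"x":0,"y":0,"z":-4,"hand":2.2}
    - {"rx":0,"ry":0,"rz":0,"x":0,"y":0,"z":-3,"hand":2.2}
    - {"rx":0,"ry":0,"rz":0,"x":0,"y":0,"z":-1.5,"hand":2.2}
    - {"rx":0,"ry":0,"rz":0,"x":0,"y":0,"z":-0.5,"hand":2.2}
    - {"rx":0,"ry":0,"rz":0,"x":0,"y":0,"z":0,"hand":2.2}

```text
time_s: 6.38
position: [0.5199, -0.1599, 0.2071]
eef_rot: [3.141, -0.001, -0.001]
contact_force: [0.0, -0.3, -0.9]
grip_width: 0.0247
grasp_force: 25.0
```

Call:
carry_out:
  motion:
    - {"rx":0,"ry":0,"rz":0,"x":0,"y":0,"z":-0.2,"hand":2.2}
    - {"rx":0,"ry":0,"rz":0,"x":0,"y":0,"z":0,"hand":4.5}
    - {"rx":0,"ry":0,"rz":0,"x":0,"y":0,"z":0,"hand":4.5}
    - {"rx":0,"ry":0,"rz":0,"x":0,"y":0,"z":3,"hand":4.5}
    - {"rx":0,"ry":0,"rz":0,"x":0,"y":0,"z":4,"hand":4.5}
    - {"rx":0,"ry":0,"rz":0,"x":0,"y":-3,"z":0,"hand":0}
    - {"rx":0,"ry":0,"rz":0,"x":0,"y":-2.5,"z":0,"hand":0}
    - {"rx":0,"ry":0,"rz":0,"x":0,"y":0,"z":-2,"hand":0}
    - {"rx":0,"ry":0,"rz":0,"x":0,"y":0,"z":-3,"hand":0}
    - {"rx":0,"ry":0,"rz":0,"x":0,"y":0,"z":0,"hand":0}
    - {"rx":0,"ry":0,"rz":0,"x":0,"y":1,"z":0,"hand":0}
    - {"rx":0,"ry":0,"rz":0,"x":0,"y":1,"z":0,"hand":0}
    - {"rx":0,"ry":0,"rz":0,"x":0,"y":0.7,"z":0,"hand":0}
    - {"rx":0,"ry":0,"rz":0,"x":0,"y":0.7,"z":0,"hand":0}
    - {"rx":0,"ry":0,"rz":0,"x":0,"y":0.7,"z":0,"hand":0}
    - {"rx":0,"ry":0,"rz":0,"x":0,"y":0.7,"z":0,"hand":0}
    - {"rx":0,"ry":0,"rz":0,"x":0,"y":0.7,"z":0,"hand":0}
    - {"rx":0,"ry":0,"rz":0,"x":0,"y":0,"z":0,"hand":0}

```text
time_s: 8.62
position: [0.5197, -0.1587, 0.2242]
eef_rot: [-3.141, 0.0, 0.001]
contact_force: [0.6, -0.2, -0.7]
grip_width: 0.0004
grasp_force: 0.0
```

```bash
python3 - <<'E'
from h import *
st,im=grab('side','s4.png'); t=snapshot('top'); print(st['position'])
a=cv2.resize(im[180:380,180:400],None,fx=1.8,fy=1.8); b=cv2.resize(t[130:330,180:400],None,fx=1.8,fy=1.8)
cv2.imwrite('pics/s4z.png',np.hstack([a,b])[:,:,::-1])
E
```

```text
[ 0.51974045 -0.15872139  0.22421111]
```

View pics/s4z.png

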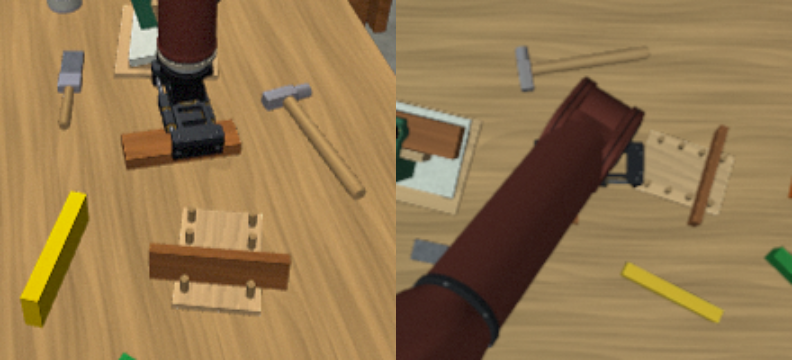

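Call:
carry_out:
  motion:
    - {"rx":0,"ry":0,"rz":0,"x":0,"y":0,"z":5,"hand":8.7}
    - {"rx":0,"ry":0,"rz":0,"x":-2,"y":1.5,"z":4.5,"hand":8.7}
    - {"rx":0,"ry":0,"rz":0,"x":-2,"y":1.5,"z":4.5,"hand":8.7}
    - {"rx":0,"ry":0,"rz":0,"x":-2,"y":1.5,"z":4,"hand":8.7}
    - {"rx":0,"ry":0,"rz":0,"x":0,"y":0,"z":0,"hand":8.7}
    - {"rx":0,"ry":0,"rz":0,"x":0,"y":0,"z":0,"hand":8.7}

```text
time_s: 9.48
position: [0.4595, -0.1146, 0.404]
eef_rot: [-3.14, -0.0, -0.0]
contact_force: [-0.0, 0.0, -0.2]
grip_width: 0.0522
grasp_force: 0.0
```

```bash
python3 - <<'E'
from h import *
st,im=grab('wrist','w5.png'); c=cam('wrist',st); print(st['position'],st['joint_pos'])
hsv=cv2.cvtColor(im,cv2.COLOR_RGB2HSV); print(hsv[100,280],im[100,280])
r,g,b=[im[:,:,i].astype(int) for i in range(3)]
m=((r>1.5*g)&(r>60)&(hsv[:,:,1]>130)).astype(np.uint8)*255; m[250:]=0; m=cv2.morphologyEx(m,cv2.MORPH_CLOSE,np.ones((5,5)))
cs=sorted(cv2.findContours(m,0,2)[0],key=cv2.contourArea)[-2:]
for k in cs:
    R_=cv2.minAreaRect(k); bx=cv2.boxPoints(R_); print(cv2.contourArea(k),bx.tolist(),ray(c,bx,.025).round(4).tolist())
    w=ray(c,k.reshape(-1,2),.025)[:,:2].astype(np.float32); print('world rect',cv2.minAreaRect(w*1000))
E
```

```text
[ 0.45954983 -0.11460846  0.40402711] [-0.88178797 -0.12826037  0.97898829  1.91414575  0.10916888  1.30055893
 -1.50664664]
[ 12 178 149] [149  87  45]
4430.0 [[495.63897705078125, 205.23985290527344], [558.6635131835938, 82.8267593383789], [610.2787475585938, 109.40095520019531], [547.2542114257812, 231.81405639648438]] [[0.4333, -0.3438, 0.025], [0.5555, -0.3814, 0.025], [0.5311, -0.4375, 0.025], [0.4032, -0.4053, 0.025]]
world rect ((481.203125, -393.2029724121094), (66.27815246582031, 135.05030822753906), 72.91629028320312)
11694.0 [[249.0, 14.0], [313.0, 14.0], [313.0, 212.0], [249.0, 212.0]] [[0.6145, -0.0869, 0.025], [0.6145, -0.1449, 0.025], [0.4257, -0.1505, 0.025], [0.4257, -0.0821, 0.025]]
world rect ((520.1001586914062, -115.761962890625), (59.19035339355469, 188.7703857421875), 89.94308471679688)
```

View pics/w5.png

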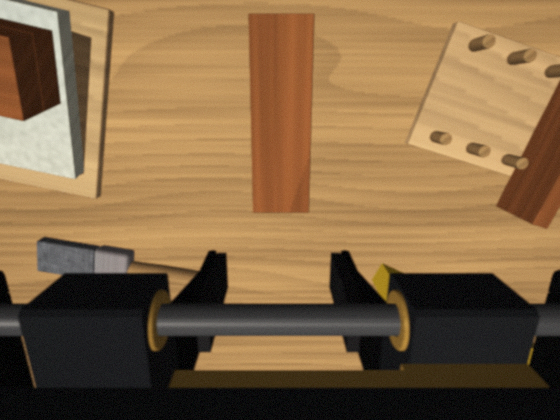

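Call:
carry_out:
  motion:
    - {"rx":0,"ry":0,"rz":0,"x":4.2,"y":-0.1,"z":-2,"hand":8.7}
    - {"rx":0,"ry":0,"rz":0,"x":4.2,"y":0,"z":-4,"hand":8.7}
    - {"rx":0,"ry":0,"rz":0,"x":4.2,"y":0,"z":-4,"hand":8.7}
    - {"rx":0,"ry":0,"rz":0,"x":0,"y":0,"z":-4,"hand":8.7}
    - {"rx":0,"ry":0,"rz":0,"x":0,"y":0,"z":-4,"hand":8.7}
    - {"rx":0,"ry":0,"rz":0,"x":0,"y":0,"z":-2.5,"hand":8.7}
    - {"rx":0,"ry":0,"rz":0,"x":0,"y":0,"z":-1.3,"hand":8.7}
    - {"rx":0,"ry":0,"rz":0,"x":0,"y":0,"z":0,"hand":8.7}
    - {"rx":0,"ry":0,"rz":0,"x":0,"y":0,"z":0,"hand":5.5}
    - {"rx":0,"ry":0,"rz":0,"x":0,"y":0,"z":0,"hand":5.5}
    - {"rx":0,"ry":0,"rz":0,"x":0,"y":0,"z":0,"hand":5.5}
    - {"rx":0,"ry":0,"rz":0,"x":0,"y":0,"z":0,"hand":5.5}
  force: 50

```text
time_s: 11.02
position: [0.5746, -0.1141, 0.1965]
eef_rot: [-3.139, 0.002, -0.0]
contact_force: [0.4, -0.4, 3.9]
grip_width: 0.0597
grasp_force: 49.9
```

Call:
carry_out:
  motion:
    - {"rx":0,"ry":0,"rz":0,"x":0,"y":0,"z":0,"hand":8}
    - {"rx":0,"ry":0,"rz":0,"x":0,"y":0,"z":0,"hand":8}
    - {"rx":0,"ry":0,"rz":0,"x":1,"y":-0.1,"z":0,"hand":8}
    - {"rx":0,"ry":0,"rz":0,"x":0,"y":0,"z":-0.5,"hand":8}
    - {"rx":0,"ry":0,"rz":0,"x":0,"y":0,"z":-0.5,"hand":8}
    - {"rx":0,"ry":0,"rz":0,"x":0,"y":0,"z":0,"hand":8}

```text
time_s: 11.78
position: [0.584, -0.115, 0.1852]
eef_rot: [-3.138, 0.005, -0.0]
contact_force: [-1.4, 0.6, -0.5]
grip_width: 0.0798
grasp_force: 0.0
```

Call:
carry_out:
  motion:
    - {"rx":0,"ry":0,"rz":0,"x":0,"y":0,"z":0,"hand":5.5}
    - {"rx":0,"ry":0,"rz":0,"x":0,"y":0,"z":0,"hand":5.5}
    - {"rx":0,"ry":0,"rz":0,"x":0,"y":0,"z":0,"hand":5.5}
    - {"rx":0,"ry":0,"rz":0,"x":0,"y":0,"z":1,"hand":5.5}
    - {"rx":0,"ry":0,"rz":0,"x":0,"y":0,"z":3,"hand":5.5}
    - {"rx":0,"ry":0,"rz":0,"x":0,"y":0,"z":4,"hand":5.5}
    - {"rx":0,"ry":0,"rz":0,"x":0,"y":0,"z":5,"hand":5.5}
    - {"rx":0,"ry":0,"rz":0,"x":0,"y":0,"z":3,"hand":5.5}
  force: 60

```text
time_s: 12.78
position: [0.5844, -0.1156, 0.3488]
eef_rot: [-3.138, 0.001, -0.001]
contact_force: [0.4, 0.9, -2.4]
grip_width: 0.0598
grasp_force: 60.0
```

```bash
cat >> h.py <<'E'
BED=np.array([.559,.1713,-.2205])
def target(bx,by,bz,extra=0.):   # tcp pose for grasp point at bed coords, tool yaw such that closing along bed x, + turn about tool axis
    M,t=bedT(BED); g=b2w(BED,[[bx,by,bz]])[0]
    Rt=np.c_[M[:,1],M[:,0],-M[:,2]]  # tool x=bed y, y=bed x, z=-bed z
    Rt=Rt@R.from_rotvec([0,0,extra]).as_matrix()
    return g-.164*Rt[:,2],Rt
def go(T,st=None,rowmax=None):
    st=st or manip.state(); p,Rt=T; d=(p-st['position'])*100
    rv=R.from_matrix(Rt@rpy(st['eef_rot']).T).as_rotvec()
    print('shift cm',d.round(2),'turn',rv.round(4))
def bedpose(st):
    M,t=bedT(BED); Rt=rpy(st['eef_rot']); g=st['position']+.164*Rt[:,2]
    print('grasp in bed mm',((g-t)@M*1000).round(1),'rot',(R.from_matrix(M.T@Rt@np.array([[0,1,0],[1,0,0],[0,0,-1.]]).T)).as_rotvec().round(4))
E
python3 - <<'E'
from h import *
st=manip.state(); print(st['position'],st['eef_rot'],st['contact_force'],st['torque'],st['grip_width'],st['joint_pos'])
for a in((95,64,110),(85,64,80),(82,64,74)):
    print(a,target(*[v/1000 for v in a])[0].round(4)); go(target(*[v/1000 for v in a]))
M,_=bedT(BED); print('bed axes cols',M.round(4))
E
```

```text
[ 0.58439282 -0.11558516  0.34881605] [-3.13841994e+00  9.06266249e-04 -9.17175747e-04] [ 0.44069739  0.85541415 -2.35616666] [-0.1258724   0.00961498  0.02597038] 0.05976675982993178 [-0.70241448  0.4100581   1.05557235  1.71324365 -0.37816067  1.24234153
 -1.12831988]
(95, 64, 110) [0.5933 0.2292 0.3463]
shift cm [ 0.89 34.48 -0.26] turn [-0.2228 -0.1795  1.3429]
(85, 64, 80) [0.5915 0.2296 0.3147]
shift cm [ 0.71 34.52 -3.41] turn [-0.2228 -0.1795  1.3429]
(82, 64, 74) [0.5902 0.2299 0.3081]
shift cm [ 0.58 34.55 -4.07] turn [-0.2228 -0.1795  1.3429]
bed axes cols [[ 0.9425  0.2187 -0.2526]
 [-0.2113  0.9758  0.0566]
 [ 0.2588  0.      0.9659]]
```

Call:
carry_out:
  motion:
    - {"rx":-0.0248,"ry":-0.02,"rz":0.1492,"x":1.5,"y":0,"z":0,"hand":5.5}
    - {"rx":-0.0248,"ry":-0.02,"rz":0.1492,"x":1.6,"y":0,"z":0,"hand":5.5}
    - {"rx":-0.0248,"ry":-0.02,"rz":0.1492,"x":1.6,"y":1.5,"z":0,"hand":5.5}
    - {"rx":-0.0248,"ry":-0.02,"rz":0.1492,"x":0,"y":3.5,"z":0,"hand":5.5}
    - {"rx":-0.0248,"ry":-0.02,"rz":0.1492,"x":0,"y":3.5,"z":0,"hand":5.5}
    - {"rx":-0.0248,"ry":-0.02,"rz":0.1492,"x":0,"y":3.5,"z":0,"hand":5.5}
    - {"rx":-0.0248,"ry":-0.02,"rz":0.1492,"x":0,"y":3.5,"z":0,"hand":5.5}
    - {"rx":-0.0248,"ry":-0.02,"rz":0.1492,"x":0,"y":3.5,"z":0,"hand":5.5}
    - {"rx":-0.0248,"ry":-0.02,"rz":0.1492,"x":0,"y":3.5,"z":0,"hand":5.5}
    - {"rx":0,"ry":0,"rz":0,"x":0,"y":4,"z":0,"hand":5.5}
    - {"rx":0,"ry":0,"rz":0,"x":0,"y":4,"z":0,"hand":5.5}
    - {"rx":0,"ry":0,"rz":0,"x":0,"y":3,"z":0,"hand":5.5}
    - {"rx":0,"ry":0,"rz":0,"x":0,"y":0,"z":0,"hand":5.5}
    - {"rx":0,"ry":0,"rz":0,"x":0,"y":0,"z":0,"hand":5.5}

```text
time_s: 14.52
position: [0.6313, 0.2191, 0.346]
eef_rot: [2.879, 0.003, 1.349]
contact_force: [-0.2, -1.7, -1.4]
grip_width: 0.0594
grasp_force: 60.0
```

```bash
python3 - <<'E'
from h import *
st=manip.state(); bedpose(st); print(st['joint_pos'],st['contact_force'])
for a in((95,63.5,90),(85,63.5,77)): go(target(*[v/1000 for v in a]))
E
```

```text
grasp in bed mm [132.9  61.9  99.6] rot [-0.0032 -0.0005 -0.    ]
[-1.00540739  0.39050943  0.71831692  1.6359494  -0.13104516  0.98599075
 -0.51440611] [-0.19601432 -1.72045868 -1.40047288]
shift cm [-3.3   0.85 -1.91] turn [ 0.0031 -0.0002  0.0008]
shift cm [-3.91  0.98 -3.42] turn [ 0.0031 -0.0002  0.0008]
```

Call:
carry_out:
  motion:
    - {"rx":0.0031,"ry":0,"rz":0.0008,"x":-1.65,"y":0.43,"z":-0.9,"hand":5.5}
    - {"rx":0,"ry":0,"rz":0,"x":-1.65,"y":0.42,"z":-1,"hand":5.5}
    - {"rx":0,"ry":0,"rz":0,"x":-0.3,"y":0.07,"z":-0.75,"hand":5.5}
    - {"rx":0,"ry":0,"rz":0,"x":-0.3,"y":0.06,"z":-0.76,"hand":5.5}
    - {"rx":0,"ry":0,"rz":0,"x":0,"y":0,"z":0,"hand":5.5}

```text
time_s: 15.15
position: [0.5925, 0.2292, 0.3113]
eef_rot: [2.88, 0.0, 1.35]
contact_force: [-0.6, 0.8, -1.6]
grip_width: 0.0597
grasp_force: 60.0
```

```bash
python3 - <<'E'
from h import *
im=snapshot('side'); t=snapshot('top')
st=manip.state(); bedpose(st); print(st['contact_force'],st['torque'])
a=cv2.resize(im[120:235,230:330],None,fx=4,fy=4,interpolation=2); b=cv2.resize(t[160:275,140:240],None,fx=4,fy=4,interpolation=2)
cv2.imwrite('pics/s6z.png',np.hstack([a,b])[:,:,::-1])
E
```

```text
grasp in bed mm [85.7 64.2 77.1] rot [ 0.0007 -0.0004 -0.0002]
[-0.60016847  1.18122414 -1.68639463] [ 0.09666374  0.43399765 -0.01522522]
```

View pics/s6z.png

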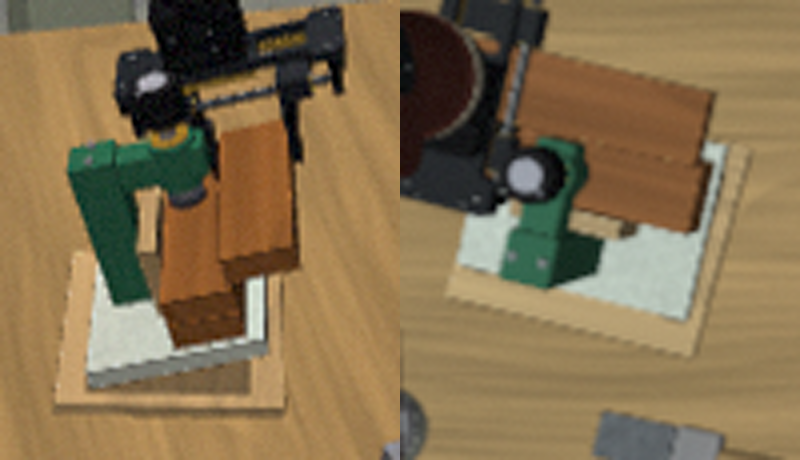

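```bash
python3 - <<'E'
from h import *
c=cam('side'); t=cam('top')
P=np.array([[55.7,-94.3,80.9],[115.7,-94.3,80.9],[115.7,-94.3,55.9],[0,-95,50],[60,-95,50]])/1e3
print(proj(c,b2w(BED,P)).round(1).tolist()); print(proj(t,b2w(BED,P)).round(1).tolist())
print((proj(c,b2w(BED,P+[0,.001,0]))-proj(c,b2w(BED,P))).round(2)[0], (proj(t,b2w(BED,P+[0,.001,0]))-proj(t,b2w(BED,P))).round(2)[0])
E
```

```text
[[283.8, 183.6], [302.6, 179.7], [304.4, 186.2], [269.1, 194.9], [287.5, 191.3]]
[[212.6, 202.1], [217.0, 183.4], [218.5, 183.6], [210.9, 218.9], [215.2, 200.7]]
[ 0.   -0.19] [-0.31 -0.08]
```

Call:
carry_out:
  motion:
    - {"rx":0,"ry":0,"rz":0,"x":0.05,"y":-0.01,"z":-0.19,"hand":5.5}
    - {"rx":0,"ry":0,"rz":0,"x":0.05,"y":-0.01,"z":-0.19,"hand":5.5}
    - {"rx":0,"ry":0,"rz":0,"x":0,"y":0,"z":0,"hand":5.5}

```text
time_s: 15.62
position: [0.5934, 0.2295, 0.3079]
eef_rot: [2.88, -0.0, 1.351]
contact_force: [0.3, -0.7, -0.4]
grip_width: 0.0595
grasp_force: 60.0
```

```bash
python3 - <<'E'
from h import *
st=manip.state(); bedpose(st); print(st['contact_force'],st['torque'])
E
```

```text
grasp in bed mm [85.1 64.5 72.9] rot [0.0006 0.0001 0.0006]
[ 0.3180434  -0.74547425 -0.41795082] [0.12511281 0.42377908 0.03983327]
```

Call:
carry_out:
  motion:
    - {"rx":0,"ry":0,"rz":0,"x":0.025,"y":-0.006,"z":-0.097,"hand":5.5}
    - {"rx":0,"ry":0,"rz":0,"x":0.025,"y":-0.006,"z":-0.097,"hand":5.5}
    - {"rx":0,"ry":0,"rz":0,"x":0,"y":0,"z":0,"hand":5.5}

```text
time_s: 16.0
position: [0.5939, 0.2294, 0.307]
eef_rot: [2.88, -0.001, 1.351]
contact_force: [-6.1, -2.4, 8.9]
grip_width: 0.0596
grasp_force: 60.1
```

```bash
python3 - <<'E'
from h import *
st=manip.state(); bedpose(st); print(st['contact_force'],st['torque'])
E
```

```text
grasp in bed mm [85.3 64.6 72. ] rot [0.0014 0.0002 0.0003]
[-6.14604427 -2.43813098  8.90163986] [-0.48231947  1.56985925 -0.20332604]
```

Call:
carry_out:
  motion:
    - {"rx":0,"ry":0,"rz":0,"x":-0.07,"y":-0.09,"z":0.19,"hand":5.5}
    - {"rx":0,"ry":0,"rz":0,"x":-0.94,"y":0.21,"z":-0.26,"hand":5.5}
    - {"rx":0,"ry":0,"rz":0,"x":-0.94,"y":0.21,"z":-0.26,"hand":5.5}
    - {"rx":0,"ry":0,"rz":0,"x":0,"y":0,"z":0,"hand":5.5}

```text
time_s: 16.5
position: [0.5732, 0.2333, 0.3022]
eef_rot: [2.881, -0.0, 1.352]
contact_force: [0.3, 0.9, -1.1]
grip_width: 0.0596
grasp_force: 60.0
```

```bash
python3 - <<'E'
from h import *
st=manip.state(); bedpose(st); print(st['contact_force'],st['torque'])
E
```

```text
grasp in bed mm [63.5 63.8 72.7] rot [0.0009 0.0014 0.0018]
[ 0.27481629  0.89741697 -1.06743555] [ 0.06455373  0.48966337 -0.03775047]
```

Call:
carry_out:
  motion:
    - {"rx":0,"ry":0,"rz":0,"x":-0.94,"y":0.21,"z":-0.26,"hand":5.5}
    - {"rx":0,"ry":0,"rz":0,"x":-0.94,"y":0.21,"z":-0.26,"hand":5.5}
    - {"rx":0,"ry":0,"rz":0,"x":-0.75,"y":0.17,"z":-0.21,"hand":5.5}
    - {"rx":0,"ry":0,"rz":0,"x":0,"y":0,"z":0,"hand":5.5}

```text
time_s: 17.0
position: [0.5474, 0.239, 0.2952]
eef_rot: [2.881, -0.001, 1.352]
contact_force: [-0.5, 0.6, -0.8]
grip_width: 0.0597
grasp_force: 60.0
```

```bash
python3 - <<'E'
from h import *
st=manip.state(); bedpose(st); print(st['contact_force'],st['torque'])
E
```

```text
grasp in bed mm [36.3 63.7 72.9] rot [0.0011 0.0008 0.0014]
[-0.52207485  0.55583454 -0.78526634] [ 0.04724685  0.43696314 -0.0429262 ]
```

Call:
carry_out:
  motion:
    - {"rx":0,"ry":0,"rz":0,"x":-0.28,"y":0.063,"z":-0.078,"hand":5.5}
    - {"rx":0,"ry":0,"rz":0,"x":-0.19,"y":0.042,"z":-0.052,"hand":5.5}
    - {"rx":0,"ry":0,"rz":0,"x":-0.1,"y":0.021,"z":-0.026,"hand":5.5}
    - {"rx":0,"ry":0,"rz":0,"x":0,"y":0,"z":0,"hand":5.5}

```text
time_s: 17.5
position: [0.5424, 0.2399, 0.2939]
eef_rot: [2.88, -0.001, 1.351]
contact_force: [0.0, 0.3, -1.3]
grip_width: 0.0594
grasp_force: 60.0
```

```bash
python3 - <<'E'
from h import *
st=manip.state(); bedpose(st); M,_=bedT(BED); print(st['contact_force']@M,st['torque']@M)
E
```

```text
grasp in bed mm [31.1 63.4 72.9] rot [0.0008 0.0001 0.0004]
[-0.36833798  0.29784191 -1.20483653] [-0.08894828  0.50096516 -0.00319599]
```

Call:
carry_out:
  motion:
    - {"rx":0,"ry":0,"rz":0,"x":-0.1,"y":0.021,"z":-0.026,"hand":5.5}
    - {"rx":0,"ry":0,"rz":0,"x":-0.1,"y":0.021,"z":-0.026,"hand":5.5}
    - {"rx":0,"ry":0,"rz":0,"x":-0.05,"y":0.01,"z":-0.013,"hand":5.5}
    - {"rx":0,"ry":0,"rz":0,"x":0,"y":0,"z":0,"hand":5.5}

```text
time_s: 18.0
position: [0.5406, 0.2401, 0.2938]
eef_rot: [2.878, -0.001, 1.351]
contact_force: [5.5, -0.1, -3.2]
grip_width: 0.0597
grasp_force: 60.0
```

```bash
python3 - <<'E'
from h import *
st=manip.state(); bedpose(st); M,_=bedT(BED); print(st['contact_force']@M,st['torque']@M)
E
```

```text
grasp in bed mm [29.8 63.4 73.2] rot [ 0.0015 -0.0022  0.0001]
[ 4.4145983   1.15054821 -4.50059122] [ 0.0645063  -0.81654021  0.13279172]
```

Call:
carry_out:
  motion:
    - {"rx":0,"ry":0,"rz":0,"x":0.025,"y":-0.006,"z":-0.097,"hand":5.5}
    - {"rx":0,"ry":0,"rz":0,"x":0,"y":0,"z":0,"hand":5.5}
    - {"rx":0,"ry":0,"rz":0,"x":0,"y":0,"z":0,"hand":7.2}
    - {"rx":0,"ry":0,"rz":0,"x":0,"y":0,"z":0,"hand":7.2}
    - {"rx":0,"ry":0,"rz":0,"x":0,"y":0,"z":0,"hand":7.2}

```text
time_s: 18.62
position: [0.5397, 0.2406, 0.292]
eef_rot: [2.881, -0.0, 1.351]
contact_force: [-0.0, 0.3, -0.2]
grip_width: 0.0712
grasp_force: 0.0
```

Call:
carry_out:
  motion:
    - {"rx":0,"ry":0,"rz":0,"x":-0.25,"y":0.06,"z":0.97,"hand":7.2}
    - {"rx":0,"ry":0,"rz":0,"x":-0.76,"y":0.17,"z":2.9,"hand":7.2}
    - {"rx":0,"ry":0,"rz":0,"x":-1.09,"y":0.24,"z":4.15,"hand":7.2}
    - {"rx":0,"ry":0,"rz":0,"x":-1.09,"y":0.24,"z":4.15,"hand":7.2}
    - {"rx":0,"ry":0,"rz":0,"x":-1.09,"y":0.24,"z":4.15,"hand":7.2}
    - {"rx":0,"ry":0,"rz":0,"x":-0.9,"y":-4,"z":0.5,"hand":7.2}
    - {"rx":0,"ry":0,"rz":0,"x":-0.9,"y":-4,"z":0,"hand":7.2}
    - {"rx":0,"ry":0,"rz":0,"x":-0.9,"y":-4,"z":0,"hand":7.2}
    - {"rx":0,"ry":0,"rz":0,"x":0,"y":0,"z":0,"hand":7.2}
    - {"rx":0,"ry":0,"rz":0,"x":0,"y":0,"z":0,"hand":7.2}

```text
time_s: 19.88
position: [0.4702, 0.1301, 0.4609]
eef_rot: [2.88, -0.002, 1.351]
contact_force: [-0.3, 0.5, -0.5]
grip_width: 0.072
grasp_force: 0.0
```

```bash
python3 - <<'E'
from h import *
st,im=grab('wrist','w7.png'); np.save('st7.npy',st,allow_pickle=True); bedpose(st); print(st['joint_pos']); c=cam('wrist',st)
P=np.array([[60,95,50],[60,-95,50],[0,-95,50],[0,95,50],[60,95,75],[60,-95,75],[0,-95,75],[0,95,75]])/1e3
q=proj(c,b2w(BED,P)); print(q.round(1).tolist())
x0,x1=int(q[:,0].min())-25,int(q[:,0].max())+25; tr=[]
for s in (slice(4,8),):pass
def patch(yc,h=28): 
    y=int(yc)-h; y=max(y,0); return x0,y,cv2.resize(im[y:y+2*h,x0:x1],None,fx=5,fy=5,interpolation=cv2.INTER_CUBIC)
a=patch(q[[0,3,4,7],1].mean()); b=patch(q[[1,2,5,6],1].mean()); print(a[:2],b[:2],a[2].shape,b[2].shape)
w=max(a[2].shape[1],b[2].shape[1]); cv2.imwrite('pics/w7z.png',np.vstack([a[2],b[2]])[:,:,::-1])
E
```

```text
grasp in bed mm [ 29.6 -59.3 246.3] rot [0.0023 0.     0.0002]
[-1.28818326 -0.22202707  0.75564213  1.8847887   0.34691835  1.2389185
 -0.83436779]
[[314.6, 12.4], [309.0, 221.1], [250.2, 221.1], [244.9, 12.5], [317.7, 5.1], [311.2, 229.8], [248.2, 229.8], [242.0, 5.1]]
(217, 0) (217, 197) (280, 625, 3) (280, 625, 3)
```

View pics/w7z.png

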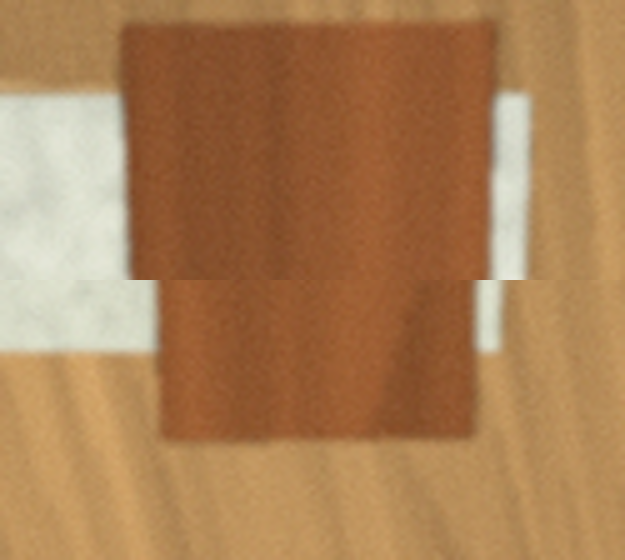

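```bash
python3 - <<'E'
from h import *
st=np.load('st7.npy',allow_pickle=True).item(); c=cam('wrist',st)
im=cv2.imread('pics/w7.png').astype(float); g=cv2.GaussianBlur(im,(3,3),0)
P=np.array([[74,100,0],[74,-100,0],[-20,100,0],[-20,-100,0]])/1e3; print(proj(c,b2w(BED,P)).round(1).tolist())
def edge(line,ch,lo,hi):  # subpixel strongest gradient
    d=np.abs(np.diff(line[lo:hi,ch])); k=d.argmax(); s=slice(max(k-2,0),k+3); return lo+.5+(np.arange(len(d))[s]*d[s]).sum()/d[s].sum()
# along columns: white bed ends (blue channel 0) and board ends (green 1)
for x in (225,232,320): print('bed col',x, edge(g[:,x],0,8,30), edge(g[:,x],0,200,222))
for x in (252,262,272,285,295,305): print('board col',x, edge(g[:,x],1,0,14), edge(g[:,x],1,220,238))
for y in (25,50,75,150,175,200): print('row',y,'L',edge(g[y],0,230,260),'R',edge(g[y],0,305,321),'bedR',edge(g[y],0,316,330))
for y in (25,50,75,150,175,200):
    pass
xs=np.linspace(.1,-.1,9); L=proj(c,b2w(BED,np.c_[0*xs,xs*.9,0*xs+.075])); Rr=proj(c,b2w(BED,np.c_[0*xs+.06,xs*.9,0*xs+.075])); B=proj(c,b2w(BED,np.c_[0*xs+.074,xs,0*xs]))
for y in (25,50,75,150,175,200): print(y,[np.interp(y,a[:,1],a[:,0]).round(2) for a in(L,Rr,B)])
E
```

```text
[[324.0, 18.5], [317.4, 210.9], [229.1, 18.6], [236.3, 211.0]]
bed col 225 18.390348372358652 210.90171463563993
bed col 232 18.279250720461093 210.7931701030928
bed col 320 18.236924686192467 207.34931506849315
board col 252 4.188253012048193 229.21062271062272
board col 262 4.314946619217082 229.21085714285715
board col 272 3.928769017980636 228.5900900900901
board col 285 4.196850393700787 228.66783216783216
board col 295 3.7983193277310923 228.25054704595186
board col 305 3.8324675324675326 228.61811023622047
row 25 L 241.2821985233798 R 315.35299073294016 bedR 322.545652173913
row 50 L 242.21896763621467 R 314.67300613496934 bedR 321.57581967213116
row 75 L 242.68037974683546 R 314.35058871295166 bedR 320.82491767288695
row 150 L 257.74452133794694 R 314.1010823347507 bedR 318.61775472849297
row 175 L 246.5642605633803 R 312.31821929101403 bedR 317.7354354354354
row 200 L 247.7130358705162 R 311.6619601328904 bedR 317.241935483871
25 [np.float64(242.56), np.float64(317.13), np.float64(323.77)]
50 [np.float64(243.25), np.float64(316.4), np.float64(322.91)]
75 [np.float64(243.94), np.float64(315.67), np.float64(322.06)]
150 [np.float64(246.01), np.float64(313.48), np.float64(319.49)]
175 [np.float64(246.7), np.float64(312.75), np.float64(318.63)]
200 [np.float64(247.39), np.float64(312.02), np.float64(317.78)]
```

Call:
carry_out:
  motion:
    - {"rx":-0.0455,"ry":0.0102,"rz":0.1739,"x":0.45,"y":2,"z":0,"hand":7.2}
    - {"rx":-0.0455,"ry":0.0102,"rz":0.1739,"x":0.45,"y":2,"z":0,"hand":7.2}
    - {"rx":-0.0455,"ry":0.0102,"rz":0.1739,"x":0.4,"y":1.8,"z":0,"hand":7.2}
    - {"rx":-0.0455,"ry":0.0102,"rz":0.1739,"x":0,"y":0,"z":0,"hand":7.2}
    - {"rx":-0.0455,"ry":0.0102,"rz":0.1739,"x":0,"y":0,"z":0,"hand":7.2}
    - {"rx":-0.0455,"ry":0.0102,"rz":0.1739,"x":0,"y":0,"z":0,"hand":7.2}
    - {"rx":-0.0455,"ry":0.0102,"rz":0.1739,"x":0,"y":0,"z":0,"hand":7.2}
    - {"rx":-0.0455,"ry":0.0102,"rz":0.1739,"x":0,"y":0,"z":0,"hand":7.2}
    - {"rx":-0.0455,"ry":0.0102,"rz":0.1739,"x":0,"y":0,"z":0,"hand":7.2}
    - {"rx":-0.0455,"ry":0.0102,"rz":0.1739,"x":0,"y":0,"z":0,"hand":7.2}
    - {"rx":-0.0455,"ry":0.0102,"rz":0.1739,"x":0,"y":0,"z":0,"hand":7.2}
    - {"rx":-0.0455,"ry":0.0102,"rz":0.1739,"x":0,"y":0,"z":0,"hand":7.2}
    - {"rx":-0.0455,"ry":0.0102,"rz":0.1739,"x":0,"y":0,"z":0,"hand":7.2}
    - {"rx":-0.0455,"ry":0.0102,"rz":0.1739,"x":0,"y":0,"z":0,"hand":7.2}
    - {"rx":-0.0455,"ry":0.0102,"rz":0.1739,"x":0,"y":0,"z":0,"hand":7.2}
    - {"rx":-0.0455,"ry":0.0102,"rz":0.1739,"x":0,"y":0,"z":0,"hand":7.2}
    - {"rx":0,"ry":0,"rz":0,"x":0,"y":0,"z":0,"hand":7.2}

```text
time_s: 22.05
position: [0.483, 0.189, 0.4606]
eef_rot: [-2.887, 0.066, -2.043]
contact_force: [-0.6, 0.4, -0.1]
grip_width: 0.072
grasp_force: 0.0
```

```bash
python3 - <<'E'
from h import *
st=manip.state(); bedpose(st); print(st['joint_pos'],st['tau'][6])
for e in(0,-2.8,2.8): go(target(.03,0,.178,e))
E
```

```text
grasp in bed mm [ 29.2   0.5 246.1] rot [-1.2000e-03  1.2000e-03  2.8817e+00]
[-1.71808294 -0.21250193  1.07063548  1.82715998  0.40489614  1.26358633
  1.92595343] 1.9254691153764725
shift cm [ 1.79 -0.47 -6.55] turn [ 0.7287 -0.1646 -2.7832]
shift cm [ 1.79 -0.47 -6.55] turn [ 0.0217 -0.0042 -0.0787]
shift cm [ 1.79 -0.47 -6.55] turn [-0.151   0.0348  0.5812]
```

Call:
carry_out:
  motion:
    - {"rx":-0.0455,"ry":0.0102,"rz":0.1739,"x":0,"y":0,"z":0,"hand":7.2}
    - {"rx":-0.0455,"ry":0.0102,"rz":0.1739,"x":0,"y":0,"z":0,"hand":7.2}
    - {"rx":0,"ry":0,"rz":0,"x":0.6,"y":-0.15,"z":-2.2,"hand":7.2}
    - {"rx":0,"ry":0,"rz":0,"x":0.6,"y":-0.16,"z":-2.2,"hand":7.2}
    - {"rx":0,"ry":0,"rz":0,"x":0.59,"y":-0.16,"z":-2.15,"hand":7.2}
    - {"rx":0,"ry":0,"rz":0,"x":0,"y":0,"z":0,"hand":7.2}
    - {"rx":0,"ry":0,"rz":0,"x":0,"y":0,"z":0,"hand":7.2}

```text
time_s: 22.92
position: [0.5012, 0.1838, 0.3958]
eef_rot: [-2.88, -0.027, -1.697]
contact_force: [-0.3, -0.4, -0.1]
grip_width: 0.0719
grasp_force: 0.0
```

```bash
python3 - <<'E'
from h import *
st=manip.state(); bedpose(st); M,_=bedT(BED); print(st['joint_pos'],st['contact_force']@M,st['torque']@M); go(target(.03,0,.178,-3.2))
E
```

```text
grasp in bed mm [ 30.8  -0.6 178.6] rot [ 2.2000e-03 -1.8000e-03 -3.0433e+00]
[-1.89537176 -0.12529277  1.35348921  1.90058143  0.3409884   1.09538946
  2.35655293] [-0.22882822 -0.4683547   0.00421195] [-0.01242067  0.41277839  0.01214407]
shift cm [-0.03  0.05 -0.07] turn [ 0.0115 -0.001  -0.0383]
```

Call:
carry_out:
  motion:
    - {"rx":0,"ry":0,"rz":0,"x":-0.06,"y":0.06,"z":0,"hand":3.8}
    - {"rx":0,"ry":0,"rz":0,"x":0,"y":0,"z":0,"hand":3.8}
    - {"rx":0,"ry":0,"rz":0,"x":0,"y":0,"z":0,"hand":3.8}
    - {"rx":0,"ry":0,"rz":0,"x":0,"y":0,"z":0,"hand":3.8}
  force: 30

```text
time_s: 23.42
position: [0.5007, 0.1837, 0.3951]
eef_rot: [-2.881, -0.026, -1.695]
contact_force: [0.2, 0.1, 0.2]
grip_width: 0.0426
grasp_force: 30.0
```

```bash
cat > t.py <<'E'
from h import *
st=manip.state(); bedpose(st); M,_=bedT(BED); print('q7',st['joint_pos'][6].round(3),'q3',st['joint_pos'][2].round(3),'F',(st['contact_force']@M).round(2),'T',(st['torque']@M).round(3))
E
python3 t.py
```

```text
grasp in bed mm [ 30.   -0.7 178. ] rot [ 8.0000e-04 -9.0000e-04 -3.0422e+00]
q7 2.357 q3 1.351 F [0.25 0.15 0.12] T [0.02  0.363 0.005]
```

Call:
carry_out:
  motion:
    - {"rx":0.0253,"ry":-0.0057,"rz":-0.0966,"x":0.006,"y":-0.001,"z":-0.025,"hand":3.8}
    - {"rx":0.0253,"ry":-0.0057,"rz":-0.0966,"x":0.006,"y":-0.001,"z":-0.025,"hand":3.8}
    - {"rx":0.0253,"ry":-0.0057,"rz":-0.0966,"x":0.006,"y":-0.001,"z":-0.025,"hand":3.8}
    - {"rx":0.0253,"ry":-0.0057,"rz":-0.0966,"x":0.006,"y":-0.001,"z":-0.025,"hand":3.8}
    - {"rx":0.0253,"ry":-0.0057,"rz":-0.0966,"x":0.006,"y":-0.001,"z":-0.025,"hand":3.8}
    - {"rx":0.0253,"ry":-0.0057,"rz":-0.0966,"x":0.006,"y":-0.001,"z":-0.025,"hand":3.8}

```text
time_s: 24.18
position: [0.5011, 0.1839, 0.3938]
eef_rot: [-2.91, 0.125, -2.28]
contact_force: [-1.5, -0.6, 3.8]
grip_width: 0.0421
grasp_force: 30.0
```

```bash
python3 t.py
```

```text
grasp in bed mm [ 30.   -0.5 176.7] rot [-7.000e-04  8.000e-04  2.638e+00]
q7 1.814 q3 1.278 F [-0.29 -0.87  4.02] T [-0.071  0.663  0.027]
```

Call:
carry_out:
  motion:
    - {"rx":0.0253,"ry":-0.0057,"rz":-0.0966,"x":0.006,"y":-0.001,"z":-0.025,"hand":3.8}
    - {"rx":0.0253,"ry":-0.0057,"rz":-0.0966,"x":0.006,"y":-0.001,"z":-0.025,"hand":3.8}
    - {"rx":0.0253,"ry":-0.0057,"rz":-0.0966,"x":0.006,"y":-0.001,"z":-0.025,"hand":3.8}
    - {"rx":0.0253,"ry":-0.0057,"rz":-0.0966,"x":0.006,"y":-0.001,"z":-0.025,"hand":3.8}

```text
time_s: 24.68
position: [0.5013, 0.1839, 0.3928]
eef_rot: [-2.977, 0.205, -2.678]
contact_force: [-1.6, 0.1, 4.6]
grip_width: 0.0424
grasp_force: 30.0
```

```bash
python3 t.py
```

```text
grasp in bed mm [ 29.9  -0.4 175.7] rot [-5.000e-04  3.000e-04  2.238e+00]
q7 1.428 q3 1.241 F [-0.31 -0.27  4.86] T [-0.071  0.572  0.093]
```

Call:
carry_out:
  motion:
    - {"rx":0.0253,"ry":-0.0057,"rz":-0.0966,"x":0.006,"y":-0.001,"z":-0.025,"hand":3.8}
    - {"rx":0.0253,"ry":-0.0057,"rz":-0.0966,"x":0.006,"y":-0.001,"z":-0.025,"hand":3.8}

```text
time_s: 24.92
position: [0.5014, 0.1839, 0.3923]
eef_rot: [-3.021, 0.233, -2.881]
contact_force: [-2.2, -0.0, 4.0]
grip_width: 0.042
grasp_force: 30.0
```

```bash
python3 t.py
```

```text
grasp in bed mm [ 29.9  -0.4 175.1] rot [-4.000e-04  1.000e-04  2.038e+00]
q7 1.233 q3 1.227 F [-1.01 -0.47  4.4 ] T [-0.039  0.553  0.071]
```

Call:
carry_out:
  motion:
    - {"rx":0.0253,"ry":-0.0057,"rz":-0.0966,"x":0.006,"y":-0.001,"z":-0.025,"hand":3.8}
    - {"rx":0.0253,"ry":-0.0057,"rz":-0.0966,"x":0.006,"y":-0.001,"z":-0.025,"hand":3.8}
    - {"rx":0.0253,"ry":-0.0057,"rz":-0.0966,"x":0.006,"y":-0.001,"z":-0.025,"hand":3.8}

```text
time_s: 25.3
position: [0.5016, 0.1839, 0.3916]
eef_rot: [-3.097, 0.258, 3.094]
contact_force: [-1.2, -0.8, 3.8]
grip_width: 0.0424
grasp_force: 30.0
```

```bash
python3 t.py
```

```text
grasp in bed mm [ 29.9  -0.3 174.4] rot [-3.0000e-04 -1.0000e-04  1.7379e+00]
q7 0.939 q3 1.209 F [ 0.07 -1.    3.95] T [-0.069  0.53   0.04 ]
```

Call:
carry_out:
  motion:
    - {"rx":0.0253,"ry":-0.0057,"rz":-0.0966,"x":0.006,"y":-0.001,"z":-0.025,"hand":3.8}
    - {"rx":0.0253,"ry":-0.0057,"rz":-0.0966,"x":0.006,"y":-0.001,"z":-0.025,"hand":3.8}

```text
time_s: 25.55
position: [0.5017, 0.1839, 0.3911]
eef_rot: [3.133, 0.262, 2.887]
contact_force: [-2.3, -0.4, 4.0]
grip_width: 0.0425
grasp_force: 30.0
```

```bash
python3 t.py
```

```text
grasp in bed mm [ 29.9  -0.3 173.9] rot [-2.0000e-04 -3.0000e-04  1.5379e+00]
q7 0.742 q3 1.199 F [-1.06 -0.9   4.4 ] T [-0.045  0.428  0.143]
```

Call:
carry_out:
  motion:
    - {"rx":0.0253,"ry":-0.0057,"rz":-0.0966,"x":0.006,"y":-0.001,"z":-0.025,"hand":3.8}

```text
time_s: 25.68
position: [0.5018, 0.1839, 0.3909]
eef_rot: [3.106, 0.26, 2.783]
contact_force: [-2.0, 0.3, 4.4]
grip_width: 0.0422
grasp_force: 30.0
```

```bash
python3 t.py
```

```text
grasp in bed mm [ 29.9  -0.2 173.6] rot [-1.0000e-04 -4.0000e-04  1.4378e+00]
q7 0.643 q3 1.194 F [-0.81 -0.19  4.81] T [-0.079  0.424  0.057]
```

Call:
carry_out:
  motion:
    - {"rx":0.0253,"ry":-0.0057,"rz":-0.0966,"x":0.006,"y":-0.001,"z":-0.025,"hand":3.8}

```text
time_s: 25.8
position: [0.5019, 0.1839, 0.3906]
eef_rot: [3.079, 0.255, 2.68]
contact_force: [-1.6, -0.6, 4.4]
grip_width: 0.0421
grasp_force: 30.0
```

```bash
python3 t.py
```

```text
grasp in bed mm [ 29.9  -0.2 173.4] rot [ 1.0000e-04 -4.0000e-04  1.3379e+00]
q7 0.544 q3 1.19 F [-0.2  -0.94  4.58] T [-0.018  0.379  0.053]
```

Call:
carry_out:
  motion:
    - {"rx":0.0253,"ry":-0.0057,"rz":-0.0966,"x":0.006,"y":-0.001,"z":-0.025,"hand":3.8}

```text
time_s: 25.92
position: [0.5019, 0.1839, 0.3903]
eef_rot: [3.054, 0.247, 2.577]
contact_force: [-1.3, -0.2, 3.6]
grip_width: 0.0424
grasp_force: 30.0
```

```bash
python3 t.py
```

```text
grasp in bed mm [ 29.9  -0.2 173.1] rot [ 1.0000e-04 -5.0000e-04  1.2378e+00]
q7 0.445 q3 1.186 F [-0.24 -0.48  3.75] T [-0.058  0.397  0.106]
```

```bash
cat > t.py <<'E'
from h import *
M,_=bedT(BED); T=[];F=[]
for i in range(5):
    st=manip.state(); T.append(st['torque']@M); F.append(st['contact_force']@M)
    if i<4: snapshot('wrist')
ang=R.from_matrix(M.T@rpy(st['eef_rot'])@np.array([[0,1,0],[1,0,0],[0,0,-1.]]).T).as_rotvec()[2]
print('ang',ang.round(3),'q7',st['joint_pos'][6].round(3),'F',np.mean(F,0).round(2),'Tz',np.mean(T,0)[2].round(3),np.array(T)[:,2].round(2))
E
python3 t.py
```

```text
ang 1.243 q7 0.451 F [-0.54  0.24  4.59] Tz 0.05 [ 0.11  0.06 -0.02  0.07  0.03]
```

Call:
carry_out:
  motion:
    - {"rx":0.0253,"ry":-0.0057,"rz":-0.0966,"x":0.006,"y":-0.001,"z":-0.025,"hand":3.8}
    - {"rx":0.0253,"ry":-0.0057,"rz":-0.0966,"x":0.006,"y":-0.001,"z":-0.025,"hand":3.8}

```text
time_s: 26.38
position: [0.5021, 0.1838, 0.3899]
eef_rot: [3.006, 0.225, 2.375]
contact_force: [-3.4, -0.5, 7.4]
grip_width: 0.0425
grasp_force: 30.0
```

```bash
python3 t.py
```

```text
ang 1.043 q7 0.253 F [-0.78 -0.67  7.34] Tz 0.104 [0.1  0.13 0.08 0.09 0.12]
```

Call:
carry_out:
  motion:
    - {"rx":0.0253,"ry":-0.0057,"rz":-0.0966,"x":0,"y":0,"z":-0.01,"hand":3.8}

```text
time_s: 26.7
position: [0.5021, 0.1838, 0.3899]
eef_rot: [2.984, 0.211, 2.275]
contact_force: [-3.5, -0.2, 7.6]
grip_width: 0.0424
grasp_force: 30.0
```

```bash
python3 t.py
```

```text
ang 0.943 q7 0.153 F [-0.76 -0.75  8.19] Tz 0.098 [0.17 0.1  0.05 0.08 0.08]
```

Call:
carry_out:
  motion:
    - {"rx":0.0253,"ry":-0.0057,"rz":-0.0966,"x":0,"y":0,"z":-0.01,"hand":3.8}

```text
time_s: 27.02
position: [0.5021, 0.1839, 0.3898]
eef_rot: [2.964, 0.194, 2.175]
contact_force: [-4.9, -1.0, 9.3]
grip_width: 0.0424
grasp_force: 30.0
```

```bash
python3 t.py
```

```text
ang 0.843 q7 0.054 F [-1.24 -1.11 10.29] Tz 0.066 [ 0.28  0.07  0.    0.04 -0.06]
```

```bash
python3 t.py
```

```text
ang 0.843 q7 0.054 F [-1.19 -1.05  9.54] Tz -0.012 [-0.06  0.04 -0.05  0.04 -0.02]
```

Call:
carry_out:
  motion:
    - {"rx":0.0127,"ry":-0.0028,"rz":-0.0483,"x":0,"y":0,"z":0,"hand":3.8}

```text
time_s: 27.55
position: [0.5021, 0.1839, 0.3898]
eef_rot: [2.955, 0.185, 2.125]
contact_force: [-3.3, -0.2, 10.0]
grip_width: 0.0424
grasp_force: 30.0
```

```bash
python3 t.py
```

```text
ang 0.793 q7 0.004 F [-1.1  -1.09  9.97] Tz 0.16 [0.21 0.17 0.19 0.08 0.16]
```

Call:
carry_out:
  motion:
    - {"rx":0.0127,"ry":-0.0028,"rz":-0.0483,"x":0,"y":0,"z":0,"hand":3.8}

```text
time_s: 27.88
position: [0.5021, 0.1839, 0.3898]
eef_rot: [2.946, 0.176, 2.076]
contact_force: [-3.9, -0.1, 9.4]
grip_width: 0.0423
grasp_force: 30.0
```

```bash
python3 t.py
```

```text
ang 0.743 q7 -0.046 F [-1.42 -0.82 10.33] Tz 0.204 [0.25 0.2  0.18 0.22 0.18]
```

Call:
carry_out:
  motion:
    - {"rx":0.0127,"ry":-0.0028,"rz":-0.0483,"x":0,"y":0,"z":0,"hand":3.8}

```text
time_s: 28.2
position: [0.5021, 0.1839, 0.3898]
eef_rot: [2.937, 0.166, 2.026]
contact_force: [-3.8, 0.1, 8.7]
grip_width: 0.0426
grasp_force: 30.0
```

```bash
python3 t.py
```

```text
ang 0.693 q7 -0.096 F [-1.48 -1.21  9.5 ] Tz 0.268 [0.31 0.32 0.22 0.24 0.26]
```

Call:
carry_out:
  motion:
    - {"rx":0.0127,"ry":-0.0028,"rz":-0.0483,"x":0,"y":0,"z":0,"hand":3.8}

```text
time_s: 28.52
position: [0.5021, 0.1839, 0.3898]
eef_rot: [2.929, 0.155, 1.977]
contact_force: [-4.2, 0.0, 8.7]
grip_width: 0.0425
grasp_force: 30.0
```

```bash
python3 t.py
```

```text
ang 0.643 q7 -0.145 F [-1.51 -0.97  9.82] Tz 0.3 [0.33 0.32 0.25 0.29 0.31]
```

Call:
carry_out:
  motion:
    - {"rx":0.0127,"ry":-0.0028,"rz":-0.0483,"x":0,"y":0,"z":0,"hand":3.8}

```text
time_s: 28.85
position: [0.5021, 0.1839, 0.3898]
eef_rot: [2.922, 0.145, 1.927]
contact_force: [-2.2, -0.3, 7.2]
grip_width: 0.042
grasp_force: 30.0
```

```bash
python3 t.py
```

```text
ang 0.593 q7 -0.196 F [-0.46 -0.6   7.65] Tz -0.007 [ 0.07 -0.01 -0.02 -0.04 -0.04]
```

Call:
carry_out:
  motion:
    - {"rx":0.0127,"ry":-0.0028,"rz":-0.0483,"x":0,"y":0,"z":0,"hand":3.8}

```text
time_s: 29.18
position: [0.5022, 0.1838, 0.3898]
eef_rot: [2.915, 0.133, 1.877]
contact_force: [-2.4, -0.4, 6.8]
grip_width: 0.042
grasp_force: 30.0
```

```bash
python3 t.py
```

```text
ang 0.543 q7 -0.245 F [-0.22 -0.89  8.1 ] Tz 0.017 [ 0.08 -0.   -0.01  0.    0.01]
```

Call:
carry_out:
  motion:
    - {"rx":0,"ry":0,"rz":0,"x":0,"y":0,"z":0,"hand":7.2}
    - {"rx":0,"ry":0,"rz":0,"x":0,"y":0,"z":0,"hand":7.2}
    - {"rx":0,"ry":0,"rz":0,"x":0,"y":0,"z":0,"hand":7.2}
    - {"rx":0,"ry":0,"rz":0,"x":-0.25,"y":0.06,"z":0.97,"hand":7.2}
    - {"rx":0,"ry":0,"rz":0,"x":-0.5,"y":0.11,"z":1.93,"hand":7.2}
    - {"rx":0,"ry":0,"rz":0,"x":-0.76,"y":0.17,"z":2.9,"hand":7.2}
    - {"rx":0,"ry":0,"rz":0,"x":-0.76,"y":0.17,"z":2.9,"hand":7.2}
    - {"rx":0,"ry":0,"rz":0,"x":0,"y":0,"z":0,"hand":7.2}
    - {"rx":0,"ry":0,"rz":0,"x":0,"y":0,"z":0,"hand":7.2}

```text
time_s: 30.5
position: [0.4792, 0.1884, 0.476]
eef_rot: [2.916, 0.133, 1.876]
contact_force: [0.1, -0.3, -1.1]
grip_width: 0.072
grasp_force: 0.0
```

```bash
python3 - <<'E'
from h import *
st,im=grab('side','s9.png'); bedpose(st); print(st['contact_force'],st['joint_pos'].round(2))
a=cv2.imread('pics/s6z.png'); c=cam('side')
# board end edges in the side view: compare with prediction of near end, board 3 top
P=np.array([[0,-95,75],[30,-95,75],[60,-95,75],[60,-95,50],[60,-95,0]])/1e3; q=proj(c,b2w(BED,P)); print(q.round(1).tolist())
x,y=q[1]; 
for d in(-4,0,4): print(int(x)+d,[int(v) for v in im[int(y)-8:int(y)+16,int(x)+d,0]])
print(int(y)-8)
E
```

```text
grasp in bed mm [ 29.6  -0.7 261.9] rot [8.000e-04 2.000e-04 5.405e-01]
[ 0.11124701 -0.31267366 -1.05365215] [-1.64 -0.21  1.    1.81  0.39  1.29 -0.4 ]
[[267.0, 188.7], [276.3, 186.8], [285.6, 184.9], [287.5, 191.3], [291.3, 203.5]]
272 [136, 139, 136, 136, 137, 138, 137, 138, 140, 136, 120, 80, 93, 88, 82, 87, 89, 99, 90, 86, 80, 78, 83, 92]
276 [142, 137, 141, 144, 144, 145, 145, 144, 147, 143, 79, 82, 83, 88, 89, 95, 103, 85, 85, 86, 90, 90, 82, 83]
280 [148, 152, 150, 146, 148, 150, 146, 147, 128, 81, 84, 90, 84, 88, 96, 122, 83, 80, 85, 82, 86, 83, 73, 84]
178
```

```bash
python3 -c "
from workcell import manip; print(manip.close_job())"
```

```text
the job is handed in; nothing more can be done
None
```

The thick board lies on the stack against the backstop with its ends within about 1 mm of flush, and the clamp is screwed down to what I read as one limiter click; an earlier, smaller torque dip leaves a slight chance it was two, which is still within the limit; the job was handed in at about 30.5 s.

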